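# Line up the photometer's colour standards by shade

## Robot

A 7-joint arm with a two-finger parallel gripper is mounted at the origin on the work surface. World frame = base frame: x ahead of the robot, y to its left, z up, the work surface at z = 0. Lengths are in m, angles in degrees, forces in N, time in s.
With the tool pointing down it reaches from about 0.4 to 0.9 m from the base axis. Payload 5.6 kg.
Tool frame: the origin (TCP) lies midway between the tips of the shut fingers; the grasp point (between the pads) lies 19 mm behind it; z points along the fingers, y is the line along which they close (so a half turn about z gives the same grasp; the last joint's range is limited). The gripper opens to 92 mm and grips with 3 to 60 N. Pads are 20 mm wide; open, the fingers measure 128 mm over their backs; the gripper's body (75 mm by 189 mm) begins 69 mm behind the grasp point.
Start: joints at [68.698, 26.786, -0.665, 91.828, 0.344, 61.387, -3.226], TCP at [0.21, -0.615, 0.215] pointing down, gripper open.
Joint ranges: [-144.91, 144.91], [-17.63, 115.5], [-89.93, 88.59], [15.96, 139.68], [-74.01, 254.01], [8.47, 105.57], [-167.45, 167.45]. Speed limits (degrees/s): [147.25, 147.25, 180, 180, 180, 180, 180].

## Interface

Orientations are given as [roll, pitch, yaw] about the fixed x, y, z axes, in that order (R = Rz(yaw) Ry(pitch) Rx(roll)).
In Python, from workcell import ctrl gives the robot as it stands. The module is installed in compiled form; this text tells all that it offers.
- The arm moves only by the tool move_arm, never from a script. Its argument "motion" is one flat list of numbers, 7 for each row, row after row: the shift along the tool's x, y, z in units of 25 mm (1.0 is 25 mm), then the turn, a rotation vector about the tool's x, y, z in units of 5 degrees (1.0 is 5 degrees), then the opening, from 0 (shut) to 1 (fully open). In form: [tx, ty, tz, wx, wy, wz, gripper, tx, ty, tz, wx, wy, wz, gripper, ...]. A call has 1 to 5 rows; each row is the pose to reach, as a shift and turn from the pose commanded when the call began, along the tool's axes at that moment; what a row does not reach only later rows make up. A row lasts 1/10 s, in which the tool goes at most 50 mm and 8.59 degrees, less where a joint would pass 70% of its speed; a pose out of reach is approached as far as the arm can. A call with a gripper value outside its range is refused whole. The fingers move at their own pace and stop on an object; "grip_force" is the grip in N (left out, the last holds). Time passes only in rows, so rows that repeat a pose let the fingers close. It gives the time, the measured TCP pose, the force, the opening and the grip force at its end, in the units of the state.
- ctrl.get_state(): the state, without advancing time (a new reading comes with each control period).
- ctrl.camera(name): name is "scene" or "side" or "wrist"; returns a dict with "color" (480x640x3 uint8, red, green, blue), "fov_y" (degrees; the focal length in pixels is half the picture's height over the tangent of half this angle, whatever the lens; pixels are square), "cx", "cy" (the principal point, pixels), "world_to_cam" (4x4, takes a point from world to camera coordinates). Camera axes: x right, y up, looking along -z (the intrinsics and any distortion apply to the point x, -y, -z); pixel columns grow to the right and rows downward; lengths in m; the calibration is good to about 2 mm. The wrist camera is an equidistant fisheye: a pixel r from the principal point sees the ray r / f radians off the axis. A picture is of the moment at which its call begins. There is no depth.
- ctrl.close_job(): hands the job in; it is judged then, once.
Trained networks look in a picture, given as the dict that the camera call returned (one of the last four; its "shot" number tells which), for a name from the list of things; names that differ only in an ending like _2 or _b are one class to them, and where a whole thing is asked for, a point or a joint stands for the part that bears it (a point fixed in the world has none). Each returns a list of dicts, best first, with "confidence" (0 to 1); they miss things now and then, are a little off and sometimes report something else, mostly with a low value. They report only what shows in the picture. A call takes as long as a camera call. They do not tell look-alikes from the thing itself.
- ctrl.boxes_of(picture, label): "bbox" ([left, top, width, height] in pixels, round what is visible of it).
The state is a dict: "time": time; "joints": joint angles; "joint_vel": joint speeds; "effort": joint torques, N m; "ee_pos": TCP position; "eef_rot": TCP orientation; "wrist_force": force on the tool from outside, world axes, zero at the start; "wrist_torque": the same for the moment, N m; "grip_width": opening from 0.0 (shut) to 1.0 (fully open); "grip_force": force on a finger pad.
Only numpy, scipy, OpenCV 4.12 (cv2) and the standard library are available. Lean on these libraries where they do the work, as an engineer would, in place of code of your own. Each camera call takes 0.05 s, during which the arm holds its last target. There are 200 camera calls.

## Task

Line up the four tinted glass colour standards on the grey rail in order of shade, one standing upright in the middle of each white mark, with the palest next to the blue end stop and the darkest next to the black one. They are glass: set each one down on the rail rather than dropping or ramming it, and do not tip any of them over.

Things in the scene. Friction and masses are not known exactly. Their poses are not given: they have to be found in the camera images.
- std_pale: Loose tinted-glass colour standard, palest: pale straw yellow. Upright cylinder, 32 mm diameter, 55 mm tall, about 110 g. Origin at the centre of its underside, z up. Starts upright on the bench (z = 0) in a loose row along y; other containers up to 60 mm tall stand in that row, 25 mm or more clear at its left and right; free bench before and behind it (along x).
- std_light: Loose tinted-glass colour standard, second: strong golden yellow. Upright cylinder, 32 mm diameter, 55 mm tall, about 110 g. Origin at the centre of its underside, z up. Starts upright on the bench (z = 0) in a loose row along y; other containers up to 60 mm tall stand in that row, 25 mm or more clear at its left and right; free bench before and behind it (along x).
- std_medium: Loose tinted-glass colour standard, third: orange-brown. Upright cylinder, 32 mm diameter, 55 mm tall, about 110 g. Origin at the centre of its underside, z up. Starts upright on the bench (z = 0) in a loose row along y; other containers up to 60 mm tall stand in that row, 25 mm or more clear at its left and right; free bench before and behind it (along x).
- std_dark: Loose tinted-glass colour standard, darkest: very dark brown. Upright cylinder, 32 mm diameter, 55 mm tall, about 110 g. Origin at the centre of its underside, z up. Starts upright on the bench (z = 0) in a loose row along y; other containers up to 60 mm tall stand in that row, 25 mm or more clear at its left and right; free bench before and behind it (along x).
- mark_a: White round mark, 42 mm in diameter with a thin grey ring, flush on the rail's top face (12 mm above the bench), at one end of the row, at the rail's +y end; marks are 60 mm apart in the order a, b, c, d. Fixed to the rail. Origin at its centre on the rail's top face; x across the rail, y along it, z up.
- mark_b: White round mark, 42 mm in diameter with a thin grey ring, flush on the rail's top face (12 mm above the bench), next to mark_a; marks are 60 mm apart in the order a, b, c, d. Fixed to the rail. Origin at its centre on the rail's top face; x across the rail, y along it, z up.
- mark_c: White round mark, 42 mm in diameter with a thin grey ring, flush on the rail's top face (12 mm above the bench), next to mark_d; marks are 60 mm apart in the order a, b, c, d. Fixed to the rail. Origin at its centre on the rail's top face; x across the rail, y along it, z up.
- mark_d: White round mark, 42 mm in diameter with a thin grey ring, flush on the rail's top face (12 mm above the bench), at the other end of the row, at the rail's -y end; marks are 60 mm apart in the order a, b, c, d. Fixed to the rail. Origin at its centre on the rail's top face; x across the rail, y along it, z up.
- rail: Fixed grey flat rail 330 mm long (its y), 56 mm wide (its x), 12 mm high, lying on the bench with four round marks along its middle. Origin at the centre of its underside. Across the rail there is free bench on both sides.
- stop_blue: Blue end stop, a fixed block 56 x 22 x 20 mm on one end of the rail (top 32 mm above the bench), its centre 55 mm beyond the nearest mark; a black stop of the same size is at the other end. Which end is blue changes from start to start. Origin at the centre of its underside; z up.
There are look-alikes about, which are no part of the job. Leave any purple look-alike of the std_light alone. What is shaped like the std_medium but pink is not meant.

How it is judged:
By the outcome, as a careful person would: the job done as asked, in the order asked, and still so for the second after the job is handed in, with the robot touching nothing.
It also fails if it takes over 90 s, if anything falls off the work surface, if the arm or the gripper's body presses on something with over 40 N, if the wrist force passes 120 N, or if a joint passes its speed limit or range.

## Working session

There is one attempt and no reset: what is moved stays moved. The work goes in short steps, Python scripts to look and compute and a tool call to move; the robot and the scene stay as the last step left them, time stands still between calls to the robot, and variables do not carry over. Pictures are saved under pics/ and viewed, at most 14 in all, crops included, and the job is handed in when it is done.

Besides the shell and the picture viewer there is one more tool, called after "Emit:" as name(argument=value, ...), one argument or row to a line, values as JSON. move_arm: Moves the arm, as the interface text tells. Its arguments: {"type":"object","properties":{"motion":{"type":"array","items":{"type":"number"}},"grip_force":{"type":"number"}},"required":["motion"]}

```bash
mkdir -p pics
python3 - <<'E'
from workcell import ctrl
import cv2
s=ctrl.get_state(); print(s)
for n in ["scene","side"]:
    p=ctrl.camera(n); cv2.imwrite(f"pics/{n}0.png",p["color"][:,:,::-1])
    print(n,p["fov_y"],p["cx"],p["cy"],p["world_to_cam"].round(3).tolist() if hasattr(p["world_to_cam"],'tolist') else p["world_to_cam"])
    for l in ["std_pale","std_light","std_medium","std_dark","mark_a","stop_blue","rail"]:
        print(l,[( [round(v) for v in b["bbox"]],round(b["confidence"],2)) for b in ctrl.boxes_of(p,l)][:6])
E
```

```text
{'time': 0.0, 'joints': array([68.69651495, 26.83700966, -0.66247644, 91.88107408,  0.34589781,
       61.38766913, -3.22633955]), 'joint_vel': array([ 0.03604659,  0.07883641,  0.01918524,  0.03247887,  0.04946557,
       -0.02203214,  0.08980918]), 'effort': array([-7.10142122e-04, -5.20570707e+01, -1.28030253e-02, -2.43740934e+01,
       -5.65665867e-02,  1.71960593e-02,  2.08329052e-04]), 'ee_pos': array([ 0.20960656, -0.61464835,  0.21362782]), 'eef_rot': array([-1.79896623e+02,  1.01176101e-02,  1.88344752e+01]), 'wrist_force': array([-0.75226794, -0.65118011,  0.66449848]), 'wrist_torque': array([ 0.01087999, -0.00157326, -0.06350421]), 'grip_force': 0.0, 'grip_width': 1.0021034316797783}
scene 49.84550160989833 320.3997572625948 242.2933935595203 [[0.272, 0.962, 0.004, -0.149], [-0.804, 0.225, 0.551, 0.389], [0.529, -0.153, 0.835, -1.275], [0.0, 0.0, 0.0, 1.0]]
std_pale [([107, 239, 28, 28], 0.86)]
std_light [([216, 182, 18, 32], 0.92), ([230, 216, 19, 30], 0.84), ([240, 249, 17, 32], 0.55)]
std_medium [([349, 204, 14, 29], 0.58), ([381, 219, 18, 23], 0.56), ([105, 238, 32, 3
[... 232 characters left out ...]
)]
rail [([281, 267, 176, 59], 0.55)]
side 45.32548200575741 324.2523563423295 238.1192727123353 [[-0.98, -0.2, 0.006, 0.493], [0.144, -0.681, 0.718, -0.103], [-0.14, 0.705, 0.696, -1.263], [0.0, 0.0, 0.0, 1.0]]
std_pale [([375, 145, 10, 24], 0.83), ([360, 199, 12, 21], 0.69)]
std_light [([325, 194, 13, 19], 0.87), ([361, 199, 11, 19], 0.64), ([392, 197, 14, 24], 0.55), ([228, 294, 28, 19], 0.23)]
std_medium [([297, 277, 18, 31], 0.82), ([325, 260, 17, 32], 0.58)]
std_dark [([305, 363, 18, 35], 0.58)]
mark_a [([252, 264, 17, 10], 0.78), ([271, 228, 17, 10], 0.73), ([236, 281, 24, 17], 0.57), ([264, 243, 14, 13], 0.56)]
stop_blue [([228, 295, 28, 18], 0.75)]
rail [([224, 218, 73, 106], 0.73)]
```

Run:
```python
import cv2
i=cv2.imread("pics/scene0.png")[140:340,90:500]; cv2.imwrite("pics/scene0c.png",cv2.resize(i,(800,390),interpolation=cv2.INTER_CUBIC))
i=cv2.imread("pics/side0.png")[120:420,180:460]; cv2.imwrite("pics/side0c.png",cv2.resize(i,(560,600),interpolation=cv2.INTER_CUBIC))
```

```text
(no output)
```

View pics/scene0c.png

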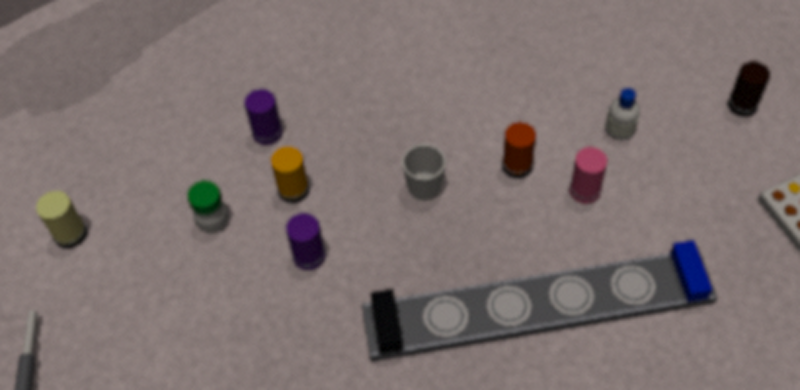

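View pics/side0c.png

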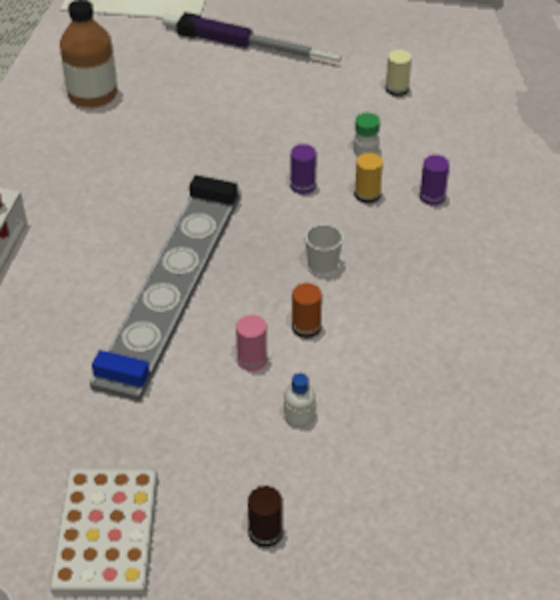

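Scene crop: the rail has its blue stop on the right at px (445,278) and the black one on the left at (288,305). Four standards match the description:
- Pale: (122,252)
- Golden: (238,229), with purple look-alikes at (225,199) and (247,263) that I will leave alone
- Orange-brown: (355,217), with a pink look-alike at (391,230) that is not meant
- Dark brown: (473,185)

The enlarged crops confirm the colours.

```bash
cat > h.py <<'E'
from workcell import ctrl
import cv2, numpy as np
from scipy.optimize import least_squares
from scipy.spatial.transform import Rotation as R
def proj(p,P):
    P=np.atleast_2d(P); W=np.array(p["world_to_cam"]); c=P@W[:3,:3].T+W[:3,3]; c=c*[1,-1,-1]
    f=240/np.tan(np.radians(p["fov_y"]/2))
    if p.get("fish"):
        r=np.hypot(c[:,0],c[:,1]); k=np.arctan2(r,c[:,2])/np.maximum(r,1e-9)
        uv=c[:,:2]*k[:,None]*f
    else: uv=c[:,:2]/c[:,2:]*f
    return uv+[p["cx"],p["cy"]]
def comp(p,seed,win=30,thr=28):
    im=p["color"][:,:,::-1].copy(); lab=cv2.cvtColor(im,cv2.COLOR_BGR2LAB).astype(float)
    x,y=map(int,seed); x0,y0=max(0,x-win),max(0,y-win); s=lab[y0:y+win,x0:x+win]
    m=(np.linalg.norm(s-np.median(s.reshape(-1,3),0),axis=2)>thr).astype(np.uint8)
    n,l,st,ce=cv2.connectedComponentsWithStats(m); k=l[y-y0,x-x0]
    if k==0: return None
    return st[k][:4]+[x0,y0,0,0], ce[k]+[x0,y0], st[k][4]
a=np.linspace(0,2*np.pi,40)
def cyl(x,y,z=0,r=.016,h=.055):
    return np.array([[x+r*np.cos(t),y+r*np.sin(t),zz] for zz in(z,z+h) for t in a])
def hullc(p,x,y,z=0):
    h=cv2.convexHull(proj(p,cyl(x,y,z)).astype(np.float32)); m=cv2.moments(h); return np.array([m["m10"]/m["m00"],m["m01"]/m["m00"]]), m["m00"]
E
python3 - <<'E'
from h import *
S=ctrl.camera("scene"); D=ctrl.camera("side")
seeds=dict(pale=((122,252),(379,156)),light=((238,229),(364,208)),medium=((355,217),(333,275)),dark=((473,185),(312,377)),
  pinkX=((391,230),(305,291)),pur1=((225,199),(397,209)),pur2=((247,263),(331,204)),cup=((307,232),(342,247)),green=((196,246),(363,185)),bottle=((409,200),(330,320)))
for n,(s,d) in seeds.items():
    cs=comp(S,s);cd=comp(D,d)
    f=lambda q,ps: np.concatenate([hullc(p,*q)[0]-c[1] for p,c in ps])
    L=[(p,c) for p,c in((S,cs),(D,cd)) if c]
    r=least_squares(f,[.5,0],args=(L,)); print(n,r.x.round(4),r.fun.round(1),[(c[2],round(hullc(p,*r.x)[1])) for p,c in L])
ms=[]
for p in(S,D):
    b=[np.array(q["bbox"]) for q in ctrl.boxes_of(p,"mark_a") if q["confidence"]>.4][:4]
    # refine: bright pixels in box
    g=p["color"].astype(float).mean(2); cs=[]
    for q in b:
        x,y,w,h=[int(round(v)) for v in q]; x-=3;y-=3;w+=6;h+=6; s=g[y:y+h,x:x+w]
        m=(s>(np.percentile(s,15)+np.percentile(s,95))/2).astype(np.uint8)
        n,l,st,ce=cv2.connectedComponentsWithStats(m); k=1+st[1:,4].argmax(); cs.append(ce[k]+[x,y])
    cs=np.array(cs); cs=cs[cs[:,0].argsort()]; 
    if p is D: cs=cs[::-1]
    ms.append(cs); print(cs.round(1).tolist(),[q.tolist() for q in b])
def mk(q): return np.array([[q[0]+t*-np.sin(q[2]),q[1]+t*np.cos(q[2]),.012] for t in(-.09,-.03,.03,.09)])
f=lambda q: np.concatenate([(proj(p,mk(q))-c).ravel() for p,c in zip((S,D),ms)])
r=least_squares(f,[.5,0,0]); print(r.x, np.degrees(r.x[2]), r.fun.round(1)); print(mk(r.x).round(4))
for n,(u,v) in dict(blue=(445,278),black=(288,305)).items():
    print(n,least_squares(lambda q:proj(S,[q[0],q[1],.03])[0]-[u,v],[.5,0]).x)
E
```

```text
pale [ 0.4279 -0.3529] [-0.1 -1.3 -1.2 -0.1] [(np.int32(520), 517), (np.int32(261), 263)]
light [ 0.4403 -0.1429] [-4.6  2.5 -2.5  6.1] [(np.int32(470), 455), (np.int32(594), 311)]
medium [0.4658 0.0951] [-0.  -1.2 -0.8 -0.2] [(np.int32(457), 435), (np.int32(416), 381)]
dark [0.454  0.3538] [-0.1 -1.3 -0.8 -0.5] [(np.int32(472), 439), (np.int32(562), 491)]
pinkX [0.5139 0.1521] [ 0.2 -1.4 -1.1 -0.5] [(np.int32(449), 449), (np.int32(439), 398)]
pur1 [ 0.3546 -0.1459] [-0.3 -0.8 -0.8 -0. ] [(np.int32(469), 434), (np.int32(359), 317)]
pur2 [ 0.5149 -0.1335] [-0.2 -0.8 -0.9  0. ] [(np.int32(515), 472), (np.int32(342), 309)]
cup [ 0.4652 -0.0031] [ 0.2 -2.3 -1.  -2.1] [(np.int32(464), 441), (np.int32(426), 349)]
green [ 0.45   -0.2126] [ 2.  -1.5 -1.9 -7.4] [(np.int32(465), 475), (np.int32(500), 293)]Traceback (most recent call last):
  File "<stdin>", line 9, in <module>
    return func(*args, **kwargs)
    vector_fun = VectorFunction(
        fun_wrapped,
    ...<6 lines>...
        workers=workers
    )
    self._update_fun()
    ~~~~~~~~~~~~~~~~^^
    self.f = self.fun_wrapped(xp_copy(self.x))
             ~~~~~~~~~~~~~~~~^^^^^^^^^^^^^^^^^
    return np.atleast_1d(self.fun(x))
                         ~~~~~~~~^^^
    return self.f(x, *self.args, **self.kwargs)
           ~~~~~~^^^^^^^^^^^^^^^^^^^^^^^^^^^^^^
  File "<stdin>", line 7, in <lambda>
ValueError: need at least one array to concatenate
```

Run:
```python
from h import *
S=ctrl.camera("scene"); D=ctrl.camera("side")
c=comp(S,(238,229)); r=least_squares(lambda q:hullc(S,*q)[0]-c[1]-[0,-1.],[.45,-.15]); print("light",r.x.round(4))
ms=[]
for p in(S,D):
    b=[np.array(q["bbox"]) for q in ctrl.boxes_of(p,"mark_a") if q["confidence"]>.4][:4]
    g=p["color"].astype(float).mean(2); cs=[]
    for q in b:
        x,y,w,h=[int(round(v)) for v in q]; s=g[y:y+h,x:x+w]
        m=(s>(np.percentile(s,15)+np.percentile(s,95))/2).astype(np.uint8)
        n,l,st,ce=cv2.connectedComponentsWithStats(m); k=1+st[1:,4].argmax(); cs.append(ce[k]+[x,y])
    cs=np.array(cs); cs=cs[cs[:,1].argsort()]
    if p is S: cs=cs[cs[:,0].argsort()]
    ms.append(cs); print(cs.round(1).tolist())
def mk(q): return np.array([[q[0]+t*-np.sin(q[2]),q[1]+t*np.cos(q[2]),.012] for t in(-.09,-.03,.03,.09)])
f=lambda q: np.concatenate([(proj(p,mk(q))-c).ravel() for p,c in zip((S,D),ms)])
r=least_squares(f,[.6,.15,0],loss="soft_l1"); print(r.x, np.degrees(r.x[2]), f(r.x).round(1)); print(mk(r.x).round(4))
for n,(u,v) in dict(blue=(445,278),black=(288,305)).items():
    print(n,least_squares(lambda q:proj(S,[q[0],q[1],.03])[0]-[u,v],[.5,0]).x)
p=ctrl.camera("wrist"); s=ctrl.get_state()
print(p["fov_y"],p["cx"],p["cy"]); W=np.array(p["world_to_cam"]); C=-W[:3,:3].T@W[:3,3]; T=R.from_euler("xyz",s["eef_rot"],degrees=True).as_matrix()
print("cam in tool",T.T@(C-s["ee_pos"]),"axes",(W[:3,:3]@T).round(3))
```

```text
light [ 0.4345 -0.1328]
[[318.3, 301.7], [350.5, 296.9], [382.4, 290.9], [414.0, 285.5]]
[[278.7, 233.1], [270.2, 249.7], [259.2, 268.1], [250.2, 287.6]]
[ 0.62739177  0.06433456 -0.08951305] -5.128719761672828 [-0.7  0.  -0.4 -0.6 -0.3  0.  -0.4  0.1 -0.5  0.1 -1.   0.8  0.4  0.8
 -0.8  0.8]
[[ 0.6193 -0.0253  0.012 ]
 [ 0.6247  0.0345  0.012 ]
 [ 0.6301  0.0942  0.012 ]
 [ 0.6354  0.154   0.012 ]]
blue [0.64447897 0.20862098]
black [ 0.62028088 -0.07973829]
65.70646984690485 321.330709245164 239.65971340596494
cam in tool [ 6.85314420e-02 -1.13020381e-04 -1.69707890e-01] axes [[-0.001  1.    -0.   ]
 [ 0.969  0.001  0.248]
 [ 0.248 -0.    -0.969]]
```

Emit:
move_arm(
  motion=[2.0, -1.2, 0.1, 0, 0, -1.7, 0.6, 4.0, -2.4, 0.2, 0, 0, -3.4, 0.6, 5.6, -3.4, 0.3, 0, 0, -5.1, 0.6, 7.2, -4.4, 0.4, 0, 0, -6.8, 0.6, 8.8, -5.4, 0.5, 0, 0, -8.5, 0.6],
)

```text
time: 1.65
ee_pos: [0.3702, -0.4214, 0.2028]
eef_rot: [180.0, 0.0, 61.7]
wrist_force: [0.8, -0.5, -0.0]
grip_width: 0.606
grip_force: 0.0
```

```bash
cat >> h.py <<'E'
def go(x,y,z,yaw=90,s=None):
    s=s or ctrl.get_state(); T=R.from_euler("xyz",s["eef_rot"],degrees=True); G=R.from_euler("xyz",[180,0,yaw],degrees=True)
    d=T.inv().apply(np.array([x,y,z])-s["ee_pos"])/.025; w=np.degrees((T.inv()*G).as_rotvec())/5
    print("t",round(s["time"],1),"pos",s["ee_pos"].round(4),"rot",s["eef_rot"].round(1),"grip",round(s["grip_width"],3),"F",s["wrist_force"].round(1)); print("units",d.round(2),w.round(2))
E
python3 -c "
from h import *
go(.428,-.353,.2)"
```

```text
t 1.6 pos [ 0.3702 -0.4214  0.2028] rot [180.    0.   61.7] grip 0.606 F [ 0.8 -0.5 -0. ]
units [3.5  0.74 0.11] [ 0.01  0.01 -5.67]
```

Emit:
move_arm(
  motion=[0.9, 0.2, 0.1, 0, 0, -1.6, 0.6, 1.8, 0.4, 0.1, 0, 0, -3.2, 0.6, 2.7, 0.6, 0.1, 0, 0, -4.6, 0.6, 3.5, 0.7, 0.1, 0, 0, -5.7, 0.6, 3.5, 0.7, 0.1, 0, 0, -5.7, 0.6],
)

```text
time: 2.15
ee_pos: [0.4285, -0.3519, 0.2003]
eef_rot: [179.9, -0.1, 90.1]
wrist_force: [0.0, 0.2, 0.7]
grip_width: 0.602
grip_force: 0.0
```

Run:
```python
from h import *
p=ctrl.camera("wrist"); p["fish"]=1; np.save("w1.npy",p,allow_pickle=True)
cv2.imwrite("pics/w1.png",p["color"][:,:,::-1]); print(proj(p,[[.428,-.353,.055],[.428,-.353,0]]).round())
c=comp(p,proj(p,[.428,-.353,.05])[0],win=100); print(c)
go(.428,-.353,.2)
```

```text
[[322. 228.]
 [322. 216.]]
(array([221, 126, 157, 124]), array([291.77900978, 181.33957034]), np.int32(12987))
t 2.2 pos [ 0.427  -0.3539  0.2002] rot [180.    0.   89.9] grip 0.599 F [ 0.1 -1.2  0.1]
units [0.04 0.04 0.01] [ 0.    0.   -0.03]
```

View pics/w1.png

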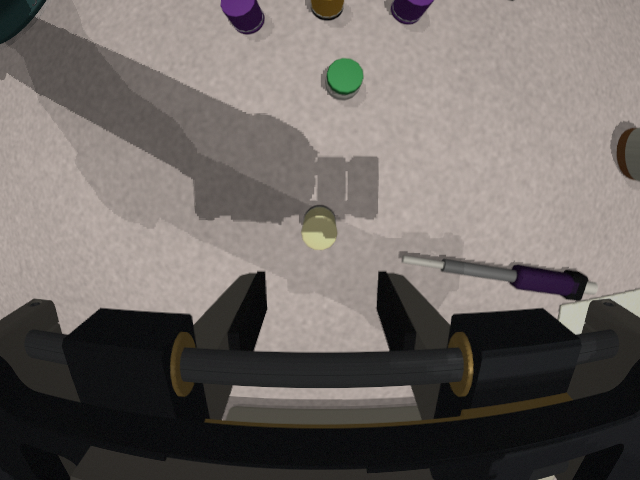

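The golden-brown fingers and the pale standard are visible; the pale top is centred near (319,232), a few px from the prediction (322,228), so its position needs only a small correction.

```bash
cat >> h.py <<'E'
def wfit(p,g,rel=None,sat=60,z=0,h=.055):
    hsv=cv2.cvtColor(p["color"],cv2.COLOR_RGB2HSV); u,v=proj(p,[g[0],g[1],z+h])[0].round().astype(int)
    m=((hsv[:,:,1]>sat)|(hsv[:,:,2]<45)).astype(np.uint8); x0,y0=max(u-45,0),max(v-45,0); m=m[y0:v+45,x0:u+45]
    m=cv2.morphologyEx(m,cv2.MORPH_OPEN,np.ones((5,5),np.uint8)); n,l,st,ce=cv2.connectedComponentsWithStats(m)
    k=l[v-y0,u-x0]; b=st[k]; L,T,Rr,B=b[0]+x0-.5,b[1]+y0-.5,b[0]+b[2]+x0-.5,b[1]+b[3]+y0-.5
    def f(q):
        e=proj(p,cyl(q[0],q[1],z,.016,h)); return [(e[:,0].min()-L),(e[:,0].max()-Rr),(e[:,1].max()-B)]
    r=least_squares(f,g); print("bbox",L,T,Rr,B,"k",k,"fit",r.x.round(4),"res",r.fun.round(1)); return r.x
E
python3 - <<'E'
from h import *
p=np.load("w1.npy",allow_pickle=True).item()
q=wfit(p,[.4265,-.355]); go(*q,.015)
for l in ["std_pale"]: print(ctrl.boxes_of(p,l)[:2])
E
```

```text
bbox 301.5 207.5 336.5 249.5 k 1 fit [ 0.4257 -0.3563] res [-0.8  0.8  0. ]
t 2.2 pos [ 0.427  -0.3539  0.2002] rot [180.    0.   89.9] grip 0.599 F [ 0.1 -1.2  0.1]
units [-0.09 -0.06  7.41] [ 0.    0.   -0.03]
[{'bbox': [301.0, 202.4, 35.5, 45.5], 'confidence': 0.6}]
```

Emit:
move_arm(
  motion=[0, -0.1, 1.8, 0, 0, 0, 0.6, -0.1, -0.1, 3.6, 0, 0, 0, 0.6, -0.1, -0.1, 5.4, 0, 0, 0, 0.6, -0.1, -0.1, 6.8, 0, 0, 0, 0.6, -0.1, -0.1, 7.4, 0, 0, 0, 0.6],
  grip_force=15,
)

```text
time: 2.75
ee_pos: [0.4209, -0.3574, 0.0118]
eef_rot: [-179.7, -0.1, 89.6]
wrist_force: [-0.2, 0.9, 0.2]
grip_width: 0.602
grip_force: 0.0
```

Emit:
move_arm(
  motion=[0, 0, 0, 0, 0, 0, 0.45, 0, 0, 0, 0, 0, 0, 0.25, 0, 0, 0, 0, 0, 0, 0.25, 0, 0, 0, 0, 0, 0, 0.25, 0, 0, 0, 0, 0, 0, 0.25],
  grip_force=15,
)

```text
time: 3.25
ee_pos: [0.4253, -0.3583, 0.017]
eef_rot: [179.8, 0.2, 89.8]
wrist_force: [0.7, 0.3, 7.4]
grip_width: 0.347
grip_force: 15.0
```

```bash
python3 -c "
from h import *
go(.6354,.154,.12)"
```

```text
t 3.2 pos [ 0.4253 -0.3583  0.017 ] rot [179.8   0.2  89.8] grip 0.347 F [0.7 0.3 7.4]
units [20.51  8.35 -4.15] [ 0.03  0.03 -0.04]
```

Emit:
move_arm(
  motion=[0, 0, -0.7, 0, 0, 0, 0.25, 0, 0, -1.8, 0, 0, 0, 0.25, 0, 0, -3.0, 0, 0, 0, 0.25, 0.5, 0.2, -3.8, 0, 0, 0, 0.25, 1.7, 0.7, -4.2, 0, 0, 0, 0.25],
)

```text
time: 3.75
ee_pos: [0.4411, -0.3176, 0.1223]
eef_rot: [179.9, 0.2, 89.5]
wrist_force: [0.7, 0.0, -1.7]
grip_width: 0.344
grip_force: 15.0
```

Emit:
move_arm(
  motion=[1.5, 0.6, 0, 0, 0, 0, 0.25, 3.0, 1.2, 0, 0, 0, 0, 0.25, 4.5, 1.8, 0, 0, 0, 0, 0.25, 6.0, 2.4, 0, 0, 0, 0, 0.25, 7.5, 3.0, 0, 0, 0, 0, 0.25],
)

```text
time: 4.25
ee_pos: [0.5173, -0.1259, 0.1204]
eef_rot: [180.0, 0.0, 89.8]
wrist_force: [1.2, -0.3, -1.5]
grip_width: 0.346
grip_force: 15.0
```

Emit:
move_arm(
  motion=[1.5, 0.6, 0, 0, 0, 0, 0.25, 3.0, 1.2, 0, 0, 0, 0, 0.25, 4.5, 1.8, 0, 0, 0, 0, 0.25, 6.0, 2.4, 0, 0, 0, 0, 0.25, 7.5, 3.0, 0, 0, 0, 0, 0.25],
)

```text
time: 4.75
ee_pos: [0.5928, 0.0613, 0.1203]
eef_rot: [-180.0, 0.0, 89.8]
wrist_force: [-0.3, -0.0, -2.1]
grip_width: 0.346
grip_force: 15.0
```

```bash
python3 -c "
from h import *
go(.6354,.154,.12)"
```

```text
t 4.8 pos [0.5928 0.0613 0.1203] rot [-180.     0.    89.8] grip 0.346 F [-0.3 -0.  -2.1]
units [3.71 1.69 0.01] [-0.    0.01 -0.04]
```

Run:
```python
from h import *
p=ctrl.camera("wrist"); p["fish"]=1; np.save("w2.npy",p,allow_pickle=True)
P=np.array([[.6193,-.0253,.012],[.6247,.0345,.012],[.6301,.0942,.012],[.6354,.154,.012]])
print(proj(p,P).round(1).tolist()); print([(np.round(b["bbox"],1).tolist(),round(b["confidence"],2)) for b in ctrl.boxes_of(p,"mark_a")])
cv2.imwrite("pics/w2.png",p["color"][:,:,::-1]); go(.6354,.154,.12)
```

```text
[[354.0, 335.9], [362.8, 269.7], [371.6, 194.7], [379.4, 115.8]]
[([344.6, 245.9, 44.8, 35.1], 0.91), ([340.1, 167.9, 60.0, 56.5], 0.69), ([336.6, 336.9, 27.1, 15.5], 0.67), ([346.7, 23.7, 78.2, 43.6], 0.2)]
t 4.8 pos [0.5936 0.0676 0.1208] rot [179.9  -0.3  90.3] grip 0.341 F [-0.1  0.  -0.9]
units [3.45 1.69 0.05] [ 0.02 -0.05  0.06]
```

View pics/w2.png

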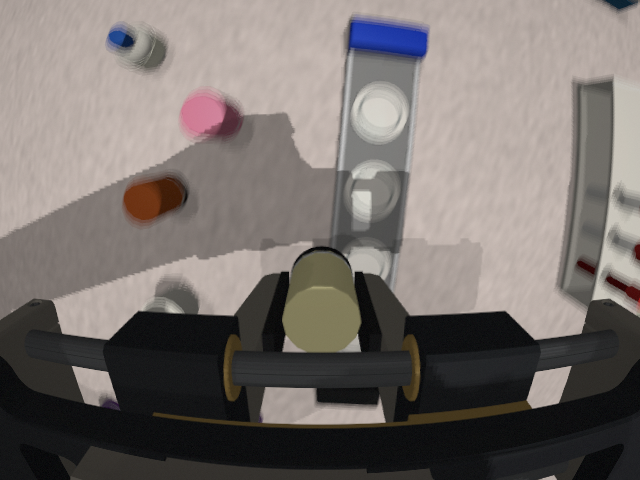

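The wrist picture, slightly blurred by motion, shows mark a at (379,112), mark b at (372,190), the blue stop at (388,38) and the pale standard held upright. I'll remeasure now that the arm is still.

Run:
```python
from h import *
p=ctrl.camera("wrist"); p["fish"]=1
P=np.array([[.6301,.0942,.012],[.6354,.154,.012]]); pr=proj(p,P); print(pr.round(1).tolist())
g=cv2.cvtColor(p["color"],cv2.COLOR_RGB2GRAY); lab=cv2.cvtColor(p["color"],cv2.COLOR_RGB2HSV)
u,v=pr[1].round().astype(int); s=g[v-45:v+45,u-45:u+45]
cv2.imwrite("pics/w3.png",cv2.resize(p["color"][v-50:v+110,u-60:u+60,::-1],None,fx=3,fy=3))
c=cv2.HoughCircles(cv2.GaussianBlur(s,(3,3),0),cv2.HOUGH_GRADIENT,1,20,param1=80,param2=12,minRadius=22,maxRadius=34)
print(None if c is None else (c[0][:4]+[u-45,v-45,0]).round(1).tolist())
for t in (140,160,180):
    n,l,st,ce=cv2.connectedComponentsWithStats((s>t).astype(np.uint8)); k=l[45,45]; print(t,k,st[k]+[u-45,v-45,0,0,0],(ce[k]+[u-45,v-45]).round(1))
print(np.abs(proj(p,cyl(.6354,.154,.012,.021,0))).round(1)[[0,10,20,30]].tolist()); go(.6354,.154,.12)
```

```text
[[370.3, 203.9], [378.9, 125.4]]
[[376.5, 127.5, 28.0]]
140 4 [ 349   99   56   57 2501] [376.7 127.1]
160 4 [ 349  100   56   55 2227] [376.8 127.1]
180 10 [ 358  109   38   38 1131] [376.9 127.1]
[[406.2, 126.6], [378.0, 97.9], [351.0, 126.8], [381.8, 153.0]]
t 4.9 pos [0.5927 0.0638 0.1203] rot [ 1.80e+02 -1.00e-01  9.02e+01] grip 0.343 F [-0.1 -1.1 -2.1]
units [3.6  1.72 0.02] [ 0.   -0.02  0.03]
```

View pics/w3.png

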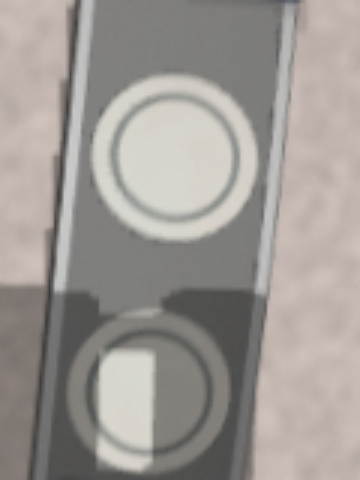

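Emit:
move_arm(
  motion=[1.0, 0.5, 0, 0, 0, 0, 0.25, 2.2, 1.0, 0, 0, 0, 0, 0.25, 3.2, 1.5, 0.4, 0, 0, 0, 0.25, 3.55, 1.65, 1.4, 0, 0, 0, 0.25, 3.55, 1.65, 2.4, 0, 0, 0, 0.25],
)

```text
time: 5.4
ee_pos: [0.6347, 0.1493, 0.0599]
eef_rot: [179.9, -0.0, 89.9]
wrist_force: [-1.1, -0.3, -0.6]
grip_width: 0.344
grip_force: 15.0
```

```bash
cat >> h.py <<'E'
def avg(n=6):
    S=[]
    for i in range(n): ctrl.camera("wrist"); S.append(ctrl.get_state())
    S=S[1:]; s=dict(S[-1]); s["ee_pos"]=np.mean([q["ee_pos"] for q in S],0)
    s["eef_rot"]=R.concatenate([R.from_euler("xyz",q["eef_rot"],degrees=True) for q in S]).mean().as_euler("xyz",degrees=True); s["wrist_force"]=np.mean([q["wrist_force"] for q in S],0)
    print("std",np.std([q["ee_pos"] for q in S],0).round(4)); return s
E
python3 -c "
from h import *
go(.634,.1527,.027,s=avg())
p=ctrl.camera('side'); print(p['color'].shape); cv2.imwrite('pics/s1.png',cv2.resize(p['color'][200:320,190:310,::-1],None,fx=4,fy=4))"
```

```text
std [0.0015 0.0006 0.0019]
t 5.7 pos [0.6335 0.1469 0.0595] rot [-1.799e+02  1.000e-01  8.980e+01] grip 0.344 F [ 0.2 -0.6 -1.2]
units [0.23 0.02 1.3 ] [-0.02  0.02 -0.05]
(480, 640, 3)
```

View pics/s1.png

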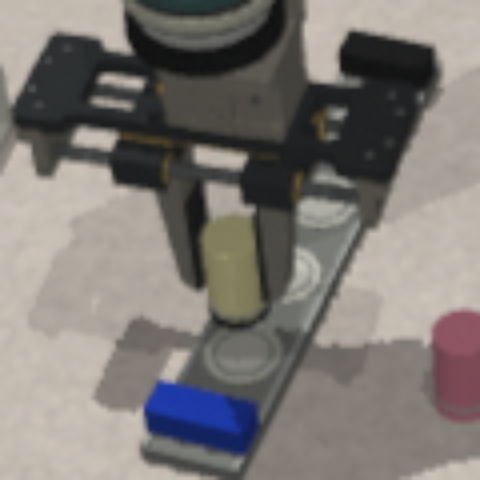

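The side view shows the pale standard upright in the fingers, just above and slightly short of mark a next to the blue stop. I'll lower it slowly.

Emit:
move_arm(
  motion=[0.15, 0, 0.5, 0, 0, 0, 0.25, 0.23, 0, 0.9, 0, 0, 0, 0.25, 0.23, 0, 1.1, 0, 0, 0, 0.25, 0.23, 0, 1.18, 0, 0, 0, 0.25, 0.23, 0, 1.24, 0, 0, 0, 0.25],
)

```text
time: 6.25
ee_pos: [0.6336, 0.1544, 0.029]
eef_rot: [-179.9, 0.0, 89.8]
wrist_force: [-3.9, -1.7, 9.9]
grip_width: 0.344
grip_force: 15.0
```

```bash
python3 -c "
from h import *
go(.634,.1527,.027,s=avg())"
```

```text
std [0.0001 0.0001 0.    ]
t 6.5 pos [0.6345 0.1544 0.0291] rot [180.   -0.   89.8] grip 0.344 F [-0.   0.2 -1.3]
units [-0.07 -0.02  0.09] [ 0.01 -0.   -0.03]
```

Emit:
move_arm(
  motion=[-0.05, 0, 0.02, 0, 0, 0, 0.25, -0.05, 0, 0.04, 0, 0, 0, 0.25, -0.05, 0, 0.06, 0, 0, 0, 0.25, -0.05, 0, 0.08, 0, 0, 0, 0.25, -0.05, 0, 0.08, 0, 0, 0, 0.25],
)

```text
time: 7.05
ee_pos: [0.6346, 0.1542, 0.029]
eef_rot: [179.9, -0.0, 89.9]
wrist_force: [-4.1, 0.4, 11.5]
grip_width: 0.341
grip_force: 15.0
```

```bash
python3 -c "
from h import *
go(.634,.1527,.027,s=avg(4))
p=ctrl.camera('side'); cv2.imwrite('pics/s2.png',cv2.resize(p['color'][220:320,190:290,::-1],None,fx=5,fy=5))"
```

```text
std [0. 0. 0.]
t 7.2 pos [0.6346 0.1541 0.029 ] rot [179.9  -0.   89.9] grip 0.345 F [-3.8  0.7 11.2]
units [-0.06 -0.03  0.08] [ 0.01 -0.01 -0.03]
```

View pics/s2.png

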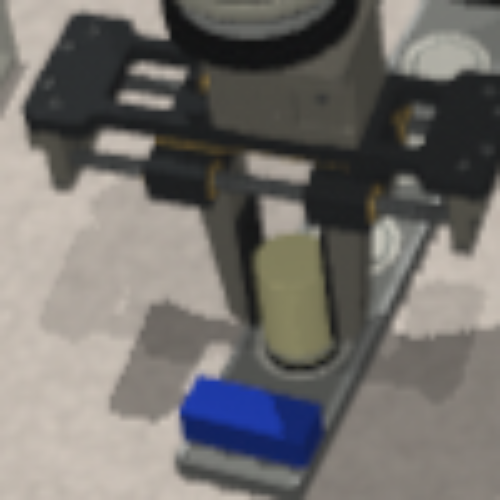

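Force is 11 N upward and the side view shows it seated on mark a, upright. I'll release it and rise.

Emit:
move_arm(
  motion=[0, 0, -0.06, 0, 0, 0, 0.345, 0, 0, -0.06, 0, 0, 0, 0.45, 0, 0, -0.06, 0, 0, 0, 0.6, 0, 0, -0.06, 0, 0, 0, 0.6, 0, 0, -0.5, 0, 0, 0, 0.6],
)

```text
time: 7.8
ee_pos: [0.633, 0.1525, 0.0381]
eef_rot: [-179.8, 0.1, 89.8]
wrist_force: [0.0, -0.8, 0.4]
grip_width: 0.6
grip_force: 0.0
```

Emit:
move_arm(
  motion=[0, 0, -1.5, 0, 0, 0, 0.6, 0, 0, -3.3, 0, 0, 0, 0.6, 0, 0, -5.0, 0, 0, 0, 0.6, -1.0, -1.0, -6.3, 0, 0, 0, 0.6, -2.2, -2.4, -6.8, 0, 0, 0, 0.6],
)

```text
time: 8.3
ee_pos: [0.576, 0.0997, 0.2138]
eef_rot: [179.6, -0.1, 90.0]
wrist_force: [0.9, 0.4, -0.2]
grip_width: 0.596
grip_force: 0.0
```

```bash
python3 -c "
from h import *
go(.4345,-.1328,.2,s=avg(4))
p=ctrl.camera('wrist');p['fish']=1;print('a top pred at .6345,.1541')
wfit(p,[.6345,.1541],sat=50,z=.012)"
```

```text
std [0.0009 0.0013 0.0006]
t 8.5 pos [0.5733 0.096  0.2116] rot [1.799e+02 1.000e-01 8.970e+01] grip 0.604 F [ 1.2  0.2 -0.5]
units [-9.18 -5.5   0.47] [ 0.03  0.02 -0.06]
a top pred at .6345,.1541
bbox 347.5 116.5 437.5 206.5 k 0 fit [0.6399 0.132 ] res [ 23.9 -21.3  -0.4]
```

Emit:
move_arm(
  motion=[0, -1.5, 0.2, 0, 0, 0, 0.6, 0, -3.0, 0.4, 0, 0, 0, 0.6, 0, -4.0, 0.5, 0, 0, 0, 0.6, 0, -4.3, 0.5, 0, 0, 0, 0.6, 0, -4.3, 0.5, 0, 0, 0, 0.6],
)

```text
time: 9.05
ee_pos: [0.4668, 0.0995, 0.197]
eef_rot: [180.0, -0.0, 89.9]
wrist_force: [2.0, 0.0, 0.3]
grip_width: 0.598
grip_force: 0.0
```

```bash
python3 -c "
from h import *
s=avg(5); p=ctrl.camera('wrist');p['fish']=1
q=wfit(p,[.4655,.0945]); go(*q,.017,s=s)
cv2.imwrite('pics/w4.png',p['color'][:,:,::-1]); print(ctrl.boxes_of(p,'std_medium')[:3], proj(p,[.6345,.1535,.067]))"
```

```text
std [0.0002 0.0001 0.0001]
bbox 301.5 206.5 337.5 250.5 k 1 fit [0.4652 0.0945] res [-0.5  0.5  0. ]
t 9.3 pos [0.468  0.099  0.1971] rot [180.   -0.   89.8] grip 0.602 F [-0.   0.3 -0.2]
units [-0.18 -0.12  7.2 ] [ 0.01 -0.01 -0.03]
[{'bbox': [301.9, 203.9, 38.5, 46.6], 'confidence': 0.71}, {'bbox': [353.1, 145.8, 42.7, 42.5], 'confidence': 0.67}] [[511.72001956 170.40343196]]
```

View pics/w4.png

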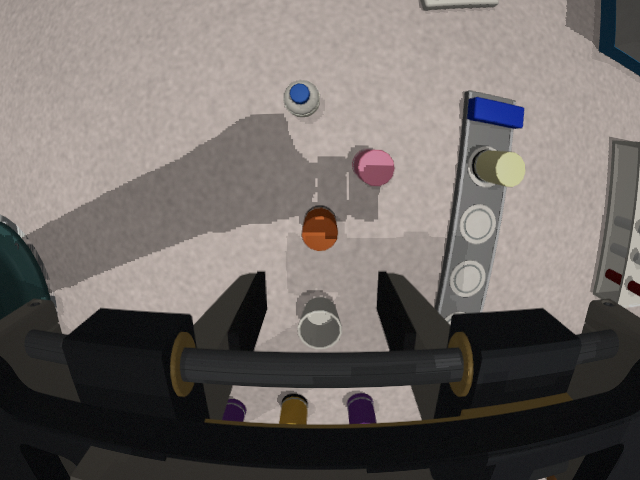

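The picture shows the pale standard upright on mark a at (500,169). The orange-brown standard is below the tool, its top at (319,232), with the pink look-alike (375,167) well clear. I'll descend onto the orange-brown one.

Emit:
move_arm(
  motion=[-0.1, -0.1, 1.8, 0, 0, 0, 0.6, -0.2, -0.1, 3.6, 0, 0, 0, 0.6, -0.2, -0.1, 5.4, 0, 0, 0, 0.6, -0.2, -0.1, 6.7, 0, 0, 0, 0.6, -0.2, -0.1, 7.2, 0, 0, 0, 0.6],
)

```text
time: 9.9
ee_pos: [0.4622, 0.0931, 0.0141]
eef_rot: [-179.7, 0.0, 89.8]
wrist_force: [-1.3, -0.2, 0.5]
grip_width: 0.603
grip_force: 0.0
```

Emit:
move_arm(
  motion=[0, 0, 0, 0, 0, 0, 0.5, 0, 0, 0, 0, 0, 0, 0.4, 0, 0, 0, 0, 0, 0, 0.3, 0, 0, 0, 0, 0, 0, 0.25, 0, 0, 0, 0, 0, 0, 0.25],
)

```text
time: 10.4
ee_pos: [0.4656, 0.0939, 0.0186]
eef_rot: [179.8, -0.0, 89.8]
wrist_force: [0.6, 0.0, 8.1]
grip_width: 0.345
grip_force: 15.0
```

```bash
python3 -c "
from h import *
go(.6232,.0332,.12,s=avg(5))"
```

```text
std [0. 0. 0.]
t 10.7 pos [0.4656 0.0939 0.0186] rot [179.8  -0.   89.8] grip 0.343 F [0.3 0.6 8. ]
units [-2.41  6.33 -4.04] [ 0.04 -0.   -0.03]
```

Emit:
move_arm(
  motion=[0, 0, -0.7, 0, 0, 0, 0.25, 0, 0, -1.9, 0, 0, 0, 0.25, 0, 0, -3.1, 0, 0, 0, 0.25, -0.3, 0.8, -3.8, 0, 0, 0, 0.25, -0.8, 2.1, -4.0, 0, 0, 0, 0.25],
)

```text
time: 11.15
ee_pos: [0.517, 0.0742, 0.1201]
eef_rot: [179.8, 0.0, 90.0]
wrist_force: [0.3, 0.4, -0.3]
grip_width: 0.341
grip_force: 15.0
```

Emit:
move_arm(
  motion=[-0.5, 1.3, 0, 0, 0, 0, 0.25, -1.0, 2.6, 0, 0, 0, 0, 0.25, -1.5, 3.8, 0.4, 0, 0, 0, 0.25, -1.6, 4.2, 1.4, 0, 0, 0, 0.25, -1.6, 4.2, 2.4, 0, 0, 0, 0.25],
)

```text
time: 11.65
ee_pos: [0.6235, 0.0316, 0.0569]
eef_rot: [179.8, 0.0, 89.7]
wrist_force: [0.2, 0.2, -1.0]
grip_width: 0.345
grip_force: 15.0
```

```bash
python3 -c "
from h import *
go(.6232,.0332,.0306,s=avg(7))
p=ctrl.camera('wrist');p['fish']=1
q=wfit(p,[.634,.1535],sat=50,z=.012)
s=p['color'][:, :, ::-1]; u,v=proj(p,[.6286,.0929,.012])[0].round().astype(int); print(u,v,proj(p,[.6286,.0929,.012]))
g=cv2.cvtColor(s,cv2.COLOR_BGR2GRAY)[v-50:v+50,u-50:u+50]
for t in (120,140,160,180):
    n,l,st,ce=cv2.connectedComponentsWithStats((g>t).astype(np.uint8)); k=l[50,50]; print(t,k,st[k]+[u-50,v-50,0,0,0],(ce[k]+[u-50,v-50]).round(1))
"
```

```text
std [0.0013 0.0005 0.0018]
t 12.0 pos [0.6209 0.0332 0.0571] rot [-179.9    0.    89.8] grip 0.346 F [-0.1  0.  -1. ]
units [0.   0.09 1.06] [-0.01  0.   -0.03]
bbox 304.5 -0.5 394.5 77.5 k 0 fit [0.6341 0.1592] res [ 8.4 -8.7  0.3]
333 163 [[333.25113468 163.18293089]]
120 2 [ 285  113   98  100 7099] [338.2 152.9]
140 4 [ 298  126   72   70 3660] [334.6 158.3]
160 5 [ 308  137   52   50 2035] [333.9 161.6]
180 7 [ 309  137   51   50 1971] [333.8 161.6]
```

Emit:
move_arm(
  motion=[0, 0.1, 0.4, 0, 0, 0, 0.25, 0, 0.1, 0.75, 0, 0, 0, 0.25, 0, 0.1, 0.93, 0, 0, 0, 0.25, 0, 0.1, 1.0, 0, 0, 0, 0.25, 0, 0.1, 1.05, 0, 0, 0, 0.25],
)

```text
time: 12.55
ee_pos: [0.6233, 0.0331, 0.0306]
eef_rot: [-179.9, 0.0, 89.8]
wrist_force: [-3.3, -0.4, 7.8]
grip_width: 0.347
grip_force: 15.0
```

```bash
python3 -c "
from h import *
go(.6232,.0337,.0306,s=avg(5))"
```

```text
std [0.0001 0.     0.    ]
t 12.8 pos [0.6241 0.0332 0.0308] rot [180.   -0.   89.8] grip 0.343 F [ 0.3  0.2 -1.2]
units [ 0.02 -0.03  0.01] [ 0.01 -0.   -0.03]
```

Emit:
move_arm(
  motion=[0, 0, 0.02, 0, 0, 0, 0.25, 0, 0, 0.03, 0, 0, 0, 0.25, 0, 0, 0.04, 0, 0, 0, 0.25, 0, 0, 0.06, 0, 0, 0, 0.25, 0, 0, 0.06, 0, 0, 0, 0.25],
)

```text
time: 13.3
ee_pos: [0.6242, 0.0332, 0.0306]
eef_rot: [180.0, 0.0, 89.8]
wrist_force: [-3.2, -0.2, 9.7]
grip_width: 0.344
grip_force: 15.0
```

Emit:
move_arm(
  motion=[0, 0, -0.05, 0, 0, 0, 0.345, 0, 0, -0.05, 0, 0, 0, 0.45, 0, 0, -0.05, 0, 0, 0, 0.6, 0, 0, -0.05, 0, 0, 0, 0.6, 0, 0, -0.5, 0, 0, 0, 0.6],
)

```text
time: 13.8
ee_pos: [0.6226, 0.0329, 0.0405]
eef_rot: [-179.8, 0.0, 89.8]
wrist_force: [-0.3, 0.0, -0.1]
grip_width: 0.604
grip_force: 0.0
```

Emit:
move_arm(
  motion=[0, 0, -1.5, 0, 0, 0, 0.6, 0, 0, -3.3, 0, 0, 0, 0.6, 0, 0, -5.0, 0, 0, 0, 0.6, -0.7, -0.8, -6.2, 0, 0, 0, 0.6, -1.8, -2.2, -6.4, 0, 0, 0, 0.6],
)

```text
time: 14.3
ee_pos: [0.572, -0.0096, 0.2068]
eef_rot: [179.5, -0.1, 90.0]
wrist_force: [0.1, -0.1, 0.1]
grip_width: 0.604
grip_force: 0.0
```

Emit:
move_arm(
  motion=[-1.2, -1.4, 0, 0, 0, 0, 0.6, -2.4, -2.8, 0, 0, 0, 0, 0.6, -3.6, -4.2, 0, 0, 0, 0, 0.6, -4.8, -5.4, 0, 0, 0, 0, 0.6, -4.8, -5.4, 0, 0, 0, 0, 0.6],
)

```text
time: 14.8
ee_pos: [0.4296, -0.1354, 0.2023]
eef_rot: [-179.9, 0.2, 89.4]
wrist_force: [0.1, -0.3, -0.3]
grip_width: 0.601
grip_force: 0.0
```

```bash
python3 -c "
from h import *
s=avg(6); p=ctrl.camera('wrist');p['fish']=1
q=wfit(p,[.4345,-.1335]); go(*q,.017,s=s)
cv2.imwrite('pics/w5.png',p['color'][:,:,::-1])"
```

```text
std [0.0004 0.0007 0.0003]
bbox 302.5 205.5 337.5 248.5 k 1 fit [ 0.4324 -0.1341] res [-0.8  0.8  0. ]
t 15.1 pos [ 0.4342 -0.1307  0.2024] rot [179.9   0.   89.9] grip 0.603 F [ 0.5  0.2 -0.2]
units [-0.13 -0.08  7.41] [ 0.02  0.   -0.02]
```

View pics/w5.png

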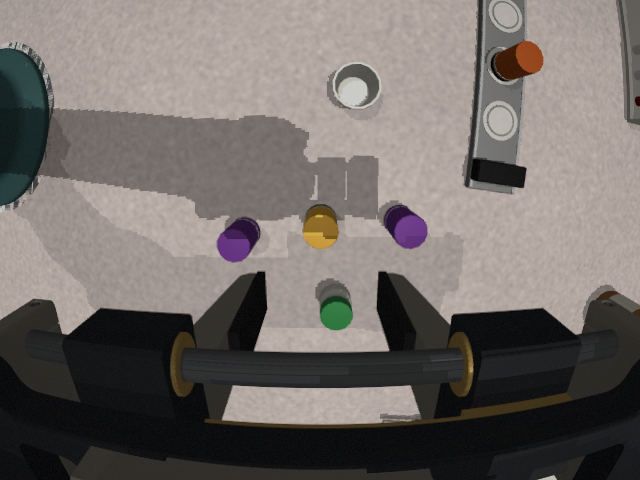

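The golden standard is at (320,231), between the purple look-alikes at (238,240) and (406,228), which at opening 0.6 clear the fingers by about 15 mm. The orange-brown one stands on mark c at (518,60).

Emit:
move_arm(
  motion=[-0.1, -0.1, 1.8, 0, 0, 0, 0.6, -0.1, -0.1, 3.6, 0, 0, 0, 0.6, -0.1, -0.1, 5.4, 0, 0, 0, 0.6, -0.1, -0.1, 6.8, 0, 0, 0, 0.6, -0.1, -0.1, 7.4, 0, 0, 0, 0.6],
)

```text
time: 15.65
ee_pos: [0.4293, -0.1322, 0.0135]
eef_rot: [-179.7, -0.1, 89.9]
wrist_force: [-0.1, -0.4, 0.3]
grip_width: 0.6
grip_force: 0.0
```

Emit:
move_arm(
  motion=[0, 0, 0, 0, 0, 0, 0.5, 0, 0, 0, 0, 0, 0, 0.4, 0, 0, 0, 0, 0, 0, 0.3, 0, 0, 0, 0, 0, 0, 0.25, 0, 0, 0, 0, 0, 0, 0.25],
)

```text
time: 16.15
ee_pos: [0.4318, -0.1341, 0.0178]
eef_rot: [179.9, 0.0, 89.8]
wrist_force: [0.4, 0.2, 2.8]
grip_width: 0.344
grip_force: 15.0
```

```bash
python3 -c "
from h import *
go(.6286,.0932,.12,s=avg(4))"
```

```text
std [0. 0. 0.]
t 16.4 pos [ 0.4318 -0.1341  0.0178] rot [179.9   0.   89.8] grip 0.343 F [-0.5  0.9  6.9]
units [ 9.11  7.85 -4.08] [ 0.02  0.01 -0.03]
```

Emit:
move_arm(
  motion=[0, 0, -0.7, 0, 0, 0, 0.25, 0, 0, -1.9, 0, 0, 0, 0.25, 0, 0, -3.1, 0, 0, 0, 0.25, 0.5, 0.4, -4.0, 0, 0, 0, 0.25, 1.6, 1.3, -4.4, 0, 0, 0, 0.25],
)

```text
time: 16.85
ee_pos: [0.4633, -0.0963, 0.1289]
eef_rot: [179.9, 0.2, 89.5]
wrist_force: [0.9, 0.1, -1.6]
grip_width: 0.347
grip_force: 15.0
```

Emit:
move_arm(
  motion=[1.2, 1.0, 0, 0, 0, 0, 0.25, 2.5, 2.2, 0, 0, 0, 0, 0.25, 3.8, 3.3, 0, 0, 0, 0, 0.25, 5.1, 4.4, 0, 0, 0, 0, 0.25, 6.3, 5.5, 0, 0, 0, 0, 0.25],
)

```text
time: 17.35
ee_pos: [0.602, 0.0646, 0.1267]
eef_rot: [-180.0, 0.0, 89.8]
wrist_force: [0.9, -0.3, -0.7]
grip_width: 0.344
grip_force: 15.0
```

Emit:
move_arm(
  motion=[0.8, 0.7, 0, 0, 0, 0, 0.25, 1.2, 1.05, 0.2, 0, 0, 0, 0.25, 1.2, 1.05, 0.8, 0, 0, 0, 0.25, 1.2, 1.05, 1.7, 0, 0, 0, 0.25, 1.2, 1.05, 2.6, 0, 0, 0, 0.25],
)

```text
time: 17.85
ee_pos: [0.6262, 0.0905, 0.0598]
eef_rot: [-179.9, 0.1, 89.7]
wrist_force: [0.9, -0.6, -1.6]
grip_width: 0.347
grip_force: 15.0
```

```bash
python3 -c "
from h import *
go(.6286,.0932,.0298,s=avg(8))"
```

```text
std [0.0017 0.001  0.002 ]
t 18.2 pos [0.6269 0.0917 0.0612] rot [-1.799e+02  1.000e-01  8.980e+01] grip 0.346 F [ 0.2  0.3 -0.9]
units [0.06 0.07 1.26] [-0.02  0.01 -0.05]
```

Emit:
move_arm(
  motion=[0.05, 0.05, 0.5, 0, 0, 0, 0.25, 0.05, 0.05, 0.9, 0, 0, 0, 0.25, 0.05, 0.05, 1.07, 0, 0, 0, 0.25, 0.05, 0.05, 1.14, 0, 0, 0, 0.25, 0.05, 0.05, 1.19, 0, 0, 0, 0.25],
)

```text
time: 18.75
ee_pos: [0.6289, 0.0944, 0.0315]
eef_rot: [-180.0, 0.0, 89.8]
wrist_force: [-0.1, -0.1, -0.7]
grip_width: 0.345
grip_force: 15.0
```

```bash
python3 -c "
from h import *
go(.6286,.0932,.0298,s=avg(7))"
```

```text
std [0.0001 0.     0.0001]
t 19.1 pos [0.6292 0.0944 0.0322] rot [180.   -0.   89.8] grip 0.345 F [-0.2 -0.  -0.8]
units [-0.05 -0.02  0.1 ] [ 0.   -0.   -0.03]
```

Emit:
move_arm(
  motion=[-0.03, 0, 0.04, 0, 0, 0, 0.25, -0.03, 0, 0.08, 0, 0, 0, 0.25, -0.03, 0, 0.11, 0, 0, 0, 0.25, -0.03, 0, 0.13, 0, 0, 0, 0.25, -0.03, 0, 0.15, 0, 0, 0, 0.25],
)

```text
time: 19.6
ee_pos: [0.6292, 0.0935, 0.0298]
eef_rot: [180.0, 0.0, 89.8]
wrist_force: [-5.0, -1.7, 13.5]
grip_width: 0.342
grip_force: 15.0
```

Emit:
move_arm(
  motion=[0, 0, -0.07, 0, 0, 0, 0.345, 0, 0, -0.07, 0, 0, 0, 0.45, 0, 0, -0.07, 0, 0, 0, 0.6, 0, 0, -0.07, 0, 0, 0, 0.6, 0, 0, -0.5, 0, 0, 0, 0.6],
)

```text
time: 20.1
ee_pos: [0.6278, 0.0933, 0.0395]
eef_rot: [-179.8, 0.0, 89.8]
wrist_force: [-0.3, 0.1, 0.2]
grip_width: 0.599
grip_force: 0.0
```

Emit:
move_arm(
  motion=[0, 0, -1.5, 0, 0, 0, 0.6, 0, 0, -3.3, 0, 0, 0, 0.6, 0, 0, -5.0, 0, 0, 0, 0.6, 0.8, -0.6, -6.2, 0, 0, 0, 0.6, 2.2, -1.5, -6.4, 0, 0, 0, 0.6],
)

```text
time: 20.6
ee_pos: [0.595, 0.1472, 0.2059]
eef_rot: [179.5, -0.0, 89.5]
wrist_force: [0.9, 1.3, 0.3]
grip_width: 0.6
grip_force: 0.0
```

Emit:
move_arm(
  motion=[1.6, -1.1, 0, 0, 0, 0, 0.6, 3.2, -2.2, 0, 0, 0, 0, 0.6, 4.8, -3.3, 0, 0, 0, 0, 0.6, 6.4, -4.4, 0, 0, 0, 0, 0.6, 8.0, -5.5, 0, 0, 0, 0, 0.6],
)

```text
time: 21.1
ee_pos: [0.4536, 0.3506, 0.2018]
eef_rot: [179.9, -0.0, 89.8]
wrist_force: [1.0, 0.6, -0.2]
grip_width: 0.598
grip_force: 0.0
```

```bash
python3 -c "
from h import *
s=avg(8); p=ctrl.camera('wrist');p['fish']=1
q=wfit(p,[.4535,.353]); go(*q,.017,s=s)
cv2.imwrite('pics/w6.png',p['color'][:,:,::-1])"
```

```text
std [0.0024 0.003  0.0005]
bbox 302.5 196.5 337.5 237.5 k 1 fit [0.4541 0.3538] res [-1.  1.  0.]
t 21.5 pos [0.454  0.3502 0.2013] rot [180.  -0.  90.] grip 0.601 F [ 0.  -0.4  0.2]
units [0.14 0.   7.37] [ 0.   -0.01 -0.01]
```

View pics/w6.png

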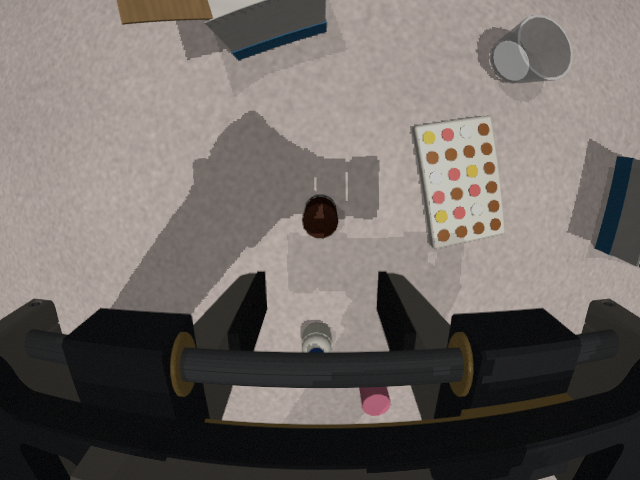

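The dark brown standard is at (320,216), alone, with the bottle and pink look-alike well below it in the picture. I'll recheck the settled pose before descending.

```bash
python3 -c "
from h import *
s=avg(3); p=ctrl.camera('wrist');p['fish']=1
q=wfit(p,[.4541,.3538]); go(*q,.017,s=s)"
```

```text
std [0.0001 0.0001 0.    ]
bbox 303.5 197.5 338.5 238.5 k 1 fit [0.4542 0.3537] res [-1.  1.  0.]
t 21.7 pos [0.4555 0.3482 0.2007] rot [-180.     0.    89.7] grip 0.601 F [0.1 0.4 0. ]
units [ 0.22 -0.05  7.35] [-0.    0.   -0.06]
```

Emit:
move_arm(
  motion=[0.2, -0.05, 1.8, 0, 0, 0, 0.6, 0.2, -0.05, 3.6, 0, 0, 0, 0.6, 0.2, -0.05, 5.4, 0, 0, 0, 0.6, 0.2, -0.05, 6.8, 0, 0, 0, 0.6, 0.2, -0.05, 7.35, 0, 0, 0, 0.6],
)

```text
time: 22.25
ee_pos: [0.4519, 0.3523, 0.0136]
eef_rot: [-179.7, 0.2, 89.8]
wrist_force: [-0.9, -0.5, -0.0]
grip_width: 0.599
grip_force: 0.0
```

Emit:
move_arm(
  motion=[0, 0, 0, 0, 0, 0, 0.5, 0, 0, 0, 0, 0, 0, 0.4, 0, 0, 0, 0, 0, 0, 0.3, 0, 0, 0, 0, 0, 0, 0.25, 0, 0, 0, 0, 0, 0, 0.25],
)

```text
time: 22.75
ee_pos: [0.4549, 0.3552, 0.019]
eef_rot: [179.8, -0.1, 89.8]
wrist_force: [0.3, 0.2, 7.4]
grip_width: 0.346
grip_force: 15.0
```

```bash
python3 -c "
from h import *
go(.6178,-.0263,.13,s=avg(4))"
```

```text
std [0. 0. 0.]
t 22.9 pos [0.4549 0.3552 0.019 ] rot [ 1.798e+02 -1.000e-01  8.980e+01] grip 0.345 F [ 0.3 -0.4  7.1]
units [-15.23   6.58  -4.45] [ 0.04 -0.02 -0.03]
```

Emit:
move_arm(
  motion=[0, 0, -0.7, 0, 0, 0, 0.25, 0, 0, -1.9, 0, 0, 0, 0.25, 0, 0, -3.1, 0, 0, 0, 0.25, -0.5, 0.2, -4.0, 0, 0, 0, 0.25, -1.7, 0.7, -4.4, 0, 0, 0, 0.25],
)

```text
time: 23.45
ee_pos: [0.4705, 0.3149, 0.1302]
eef_rot: [179.8, -0.2, 90.1]
wrist_force: [0.2, -0.5, -1.6]
grip_width: 0.344
grip_force: 15.0
```

Emit:
move_arm(
  motion=[-1.5, 0.65, 0, 0, 0, 0, 0.25, -3.0, 1.3, 0, 0, 0, 0, 0.25, -4.5, 1.95, 0, 0, 0, 0, 0.25, -6.0, 2.6, 0, 0, 0, 0, 0.25, -7.5, 3.25, 0, 0, 0, 0, 0.25],
)

```text
time: 23.95
ee_pos: [0.552, 0.122, 0.1275]
eef_rot: [180.0, 0.0, 89.8]
wrist_force: [0.6, -0.7, -1.3]
grip_width: 0.346
grip_force: 15.0
```

Emit:
move_arm(
  motion=[-1.5, 0.65, 0, 0, 0, 0, 0.25, -3.0, 1.3, 0, 0, 0, 0, 0.25, -4.5, 1.95, 0, 0, 0, 0, 0.25, -5.5, 2.4, 0, 0, 0, 0, 0.25, -5.9, 2.55, 0.2, 0, 0, 0, 0.25],
)

```text
time: 24.45
ee_pos: [0.6162, -0.028, 0.1225]
eef_rot: [179.9, 0.1, 89.5]
wrist_force: [0.7, 0.9, -1.8]
grip_width: 0.346
grip_force: 15.0
```

```bash
python3 -c "
from h import *
go(.6178,-.0248,.031,s=avg(8))"
```

```text
std [0.0002 0.0014 0.0004]
t 24.9 pos [ 0.6143 -0.0223  0.1219] rot [-180.    -0.    89.9] grip 0.34 F [ 0.1  0.  -1.4]
units [-0.1   0.14  3.63] [-0.01 -0.01 -0.01]
```

Emit:
move_arm(
  motion=[-0.1, 0.12, 0.8, 0, 0, 0, 0.25, -0.1, 0.12, 1.8, 0, 0, 0, 0.25, -0.1, 0.12, 2.7, 0, 0, 0, 0.25, -0.1, 0.12, 3.2, 0, 0, 0, 0.25, -0.1, 0.12, 3.45, 0, 0, 0, 0.25],
)

```text
time: 25.35
ee_pos: [0.6173, -0.0255, 0.0347]
eef_rot: [-179.9, -0.0, 89.9]
wrist_force: [0.5, 0.5, -0.0]
grip_width: 0.348
grip_force: 15.0
```

```bash
python3 -c "
from h import *
go(.6178,-.0248,.031,s=avg(7))"
```

```text
std [0.0004 0.0002 0.0005]
t 25.7 pos [ 0.6185 -0.0261  0.0365] rot [179.9  -0.   89.9] grip 0.345 F [-0.  -0.2 -1.3]
units [ 0.05 -0.03  0.22] [ 0.01 -0.   -0.03]
```

Emit:
move_arm(
  motion=[0.05, -0.03, 0.07, 0, 0, 0, 0.25, 0.05, -0.03, 0.14, 0, 0, 0, 0.25, 0.05, -0.03, 0.2, 0, 0, 0, 0.25, 0.05, -0.03, 0.24, 0, 0, 0, 0.25, 0.05, -0.03, 0.28, 0, 0, 0, 0.25],
)

```text
time: 26.2
ee_pos: [0.6173, -0.0251, 0.0309]
eef_rot: [-180.0, 0.1, 89.8]
wrist_force: [-8.5, -0.6, 22.1]
grip_width: 0.342
grip_force: 15.0
```

Contact is confirmed. I'll release it, rise and check all four from above.

Emit:
move_arm(
  motion=[0, 0, -0.06, 0, 0, 0, 0.345, 0, 0, -0.1, 0, 0, 0, 0.345, 0, 0, -0.1, 0, 0, 0, 0.45, 0, 0, -0.1, 0, 0, 0, 0.6, 0, 0, -0.4, 0, 0, 0, 0.6],
)

```text
time: 26.7
ee_pos: [0.6163, -0.0251, 0.0379]
eef_rot: [-179.9, -0.0, 89.8]
wrist_force: [0.2, 0.5, 0.2]
grip_width: 0.585
grip_force: 0.0
```

Emit:
move_arm(
  motion=[0, 0, -1.5, 0, 0, 0, 0.6, 0, 0, -3.3, 0, 0, 0, 0.6, 0, 0, -5.0, 0, 0, 0, 0.6, 0, 0, -6.7, 0, 0, 0, 0.6, 0, 0, -7.0, 0, 0, 0, 0.6],
)

```text
time: 27.2
ee_pos: [0.6202, -0.0245, 0.2201]
eef_rot: [179.4, 0.0, 89.8]
wrist_force: [0.8, 1.1, 0.7]
grip_width: 0.599
grip_force: 0.0
```

Run:
```python
from h import *
avg(6); p=ctrl.camera('wrist');p['fish']=1
M=[(.634,.1527),(.6286,.0929),(.6232,.0332),(.6178,-.0266)]
for m in M: wfit(p,m,z=.012)
im=p['color'][:,:,::-1]
S=ctrl.camera('scene')['color'][250:330,270:460,::-1]
cv2.imwrite('pics/f1.png',np.vstack([cv2.resize(im[0:280,200:500],(600,560))[:350],cv2.resize(S,(600,250),interpolation=cv2.INTER_CUBIC)])); print(ctrl.get_state()["ee_pos"])
```

```text
std [0.0008 0.0001 0.0015]
bbox 297.5 -0.5 387.5 67.5 k 0 fit [0.6349 0.1394] res [ 27.8 -24.    0.3]
bbox 318.5 71.5 355.5 112.5 k 2 fit [0.6282 0.0939] res [-0.6  0.6 -0. ]
bbox 312.5 140.5 349.5 178.5 k 1 fit [0.623  0.0328] res [-0.5  0.5  0. ]
bbox 305.5 203.5 340.5 246.5 k 1 fit [ 0.6161 -0.0268] res [-0.9  0.9  0. ]
[ 0.61635423 -0.02511622  0.21203588]
```

View pics/f1.png

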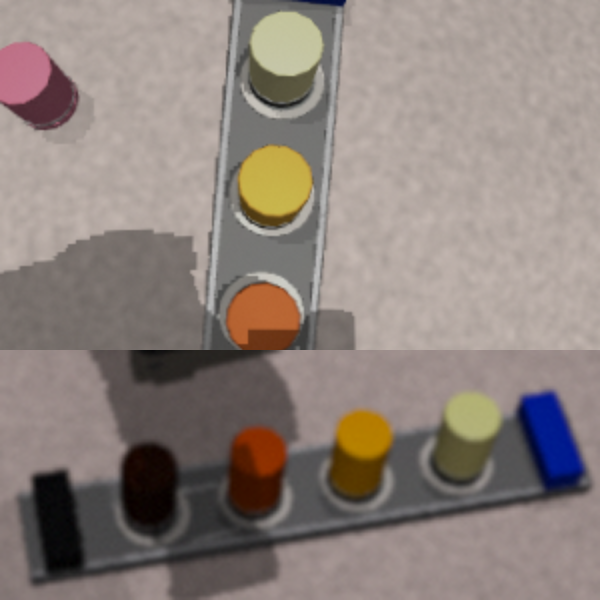

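All four stand upright and centred on the white rings to about 2 mm: pale, golden, orange-brown and dark, from the blue stop to the black. The arm is clear, so I'm handing in.

```bash
python3 -c "
from workcell import ctrl
print(ctrl.close_job())"
```

```text
the job is handed in; nothing more can be done
None
```

I handed the job in at about 27 s of the 90 s: all four standards stand upright on their marks, palest next to the blue stop and darkest next to the black, each within about 2 mm of its mark's centre (the pale one checked only by eye).

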